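# Line up the candles by height

## Task

Line up the four battery candles on the four coasters in order of height: the tallest on the coaster next to the lamp, then each shorter one in turn, down to the shortest next to the green candy jar; the colours of the coasters do not matter. Each candle must end up standing upright in the middle of its own coaster. Do not knock any candle over, and leave the lamp and the candy jar standing where they are.

Things in the scene. Friction and masses are not known exactly. Their poses are not given: they have to be found in the camera images.
- candle_burgundy: Loose battery pillar candle, deep burgundy red, the tallest of the four: a smooth hard upright cylinder 44 mm across and 100 mm tall, with a tiny flame-shaped lamp tip 9 mm high in the middle of its top; 130 g, give or take 30 %. Origin at the centre of its underside, z up. Starts standing on the bare table (z = 0), nearer the robot than the coasters.
- candle_orange: Loose battery pillar candle, orange, the second tallest of the four: a smooth hard upright cylinder 44 mm across and 82 mm tall, with a tiny flame-shaped lamp tip 9 mm high in the middle of its top; 107 g, give or take 30 %. Origin at the centre of its underside, z up. Starts standing on the bare table (z = 0), nearer the robot than the coasters.
- candle_pink: Loose battery pillar candle, pale pink, the third tallest of the four: a smooth hard upright cylinder 44 mm across and 64 mm tall, with a tiny flame-shaped lamp tip 9 mm high in the middle of its top; 83 g, give or take 30 %. Origin at the centre of its underside, z up. Starts standing on the bare table (z = 0), nearer the robot than the coasters.
- candle_ivory: Loose battery pillar candle, ivory, the shortest of the four: a smooth hard upright cylinder 44 mm across and 46 mm tall, with a tiny flame-shaped lamp tip 9 mm high in the middle of its top; 60 g, give or take 30 %. Origin at the centre of its underside, z up. Starts standing on the bare table (z = 0), nearer the robot than the coasters.
- coaster_white: Fixed round coaster, white, flat, 76 mm across, 8 mm thick, lying on a 4 mm dark runner board, so its top is 12 mm above the table. Origin at the centre of its underside, z up. The four coasters lie in one row, about 90 mm apart, in any order of colour; the row runs roughly left-right, between the lamp and the candy jar.
- coaster_blue: Fixed round coaster, blue, flat, 76 mm across, 8 mm thick, lying on a 4 mm dark runner board, so its top is 12 mm above the table. Origin at the centre of its underside, z up. The four coasters lie in one row, about 90 mm apart, in any order of colour; the row runs roughly left-right, between the lamp and the candy jar.
- coaster_terracotta: Fixed round coaster, terracotta brown, flat, 76 mm across, 8 mm thick, lying on a 4 mm dark runner board, so its top is 12 mm above the table. Origin at the centre of its underside, z up. The four coasters lie in one row, about 90 mm apart, in any order of colour; the row runs roughly left-right, between the lamp and the candy jar.
- coaster_grey: Fixed round coaster, mid-grey, flat, 76 mm across, 8 mm thick, lying on a 4 mm dark runner board, so its top is 12 mm above the table. Origin at the centre of its underside, z up. The four coasters lie in one row, about 90 mm apart, in any order of colour; the row runs roughly left-right, between the lamp and the candy jar.
- lamp: Small battery lamp, loose: round dark foot 72 mm across, brass stem, cream shade 76 mm across at its lower edge, small brass turning knob on top; 163 mm tall in all. Stands on the runner board at one end of the row of coasters (either end), about 115 mm from the centre of the nearest coaster. Origin at the centre of its underside, 4 mm above the table. Not to be moved.
- jar: Empty green glass candy jar, loose, with an aluminium twist cap: 74 mm across, 102 mm tall. Stands on the runner board at the other end of the row, about 115 mm from the centre of the nearest coaster. Origin at the centre of its underside, 4 mm above the table. Not to be moved.
Mind the look-alikes: they are no part of the job. Several things have the shape of the coaster_terracotta; the one meant has the colours described above. Leave any turquoise look-alike of the candle_ivory alone.

How it is judged:
By the outcome, as a careful person would: the job done as asked, in the order asked, and still so for the second after the job is handed in, with the robot touching nothing.
It also fails if it takes over 109 s, if anything falls off the work surface, if the arm or the gripper's body presses on something with over 40 N, if the wrist force passes 120 N, or if a joint passes its speed limit or range.

## Robot

A 6-joint arm with a two-finger parallel gripper is mounted at the origin on the work surface. World frame = base frame: x ahead of the robot, y to its left, z up, the work surface at z = 0. Lengths are in m, angles in rad, forces in N, time in s.
With the tool pointing down it reaches from about 0.325 to 0.875 m from the base axis. Payload 4.4 kg.
Tool frame: the origin (TCP) lies at the very end of the fingers, on their centre line; the grasp point (between the pads) lies 19 mm behind it; z points along the fingers, y is the line along which they close (so a half turn about z gives the same grasp; the last joint's range is limited). The gripper opens to 85 mm and grips with 20 to 120 N. Pads are 22 mm wide; open, the fingers measure 114 mm over their backs; the gripper's body (76 mm by 85 mm) begins 54 mm behind the grasp point. The pads swing forward as they close: fully open they stand 13 mm farther back than shut.
Start: joints at [-1.466, 0.207, 1.542, -0, 1.393, -0.15], TCP at [0.145, -0.556, 0.231] pointing down, gripper open.
Joint ranges: [-2.73, 2.73], [-0.86, 2.22], [0.23, 2.46], [-1.11, 4.25], [0.08, 2.63], [-2.82, 2.82]. Speed limits (rad/s): [2.79, 2.79, 3.14, 3.14, 3.14, 3.14].

## Interface

Orientations are given as a rotation vector (axis times angle).
In Python, from workcell import env gives the robot as it stands.
- The arm moves only by the tool servo_tool, never from a script. Its argument "steps" is a list that holds one entry, the list of rows, each a list of 7 numbers: the shift along the tool's x, y, z in units of 0.25 m (1.0 is 0.25 m), then the turn, a rotation vector about the tool's x, y, z in units of 180 degrees (1.0 is 180 degrees), then the closure, from -1 (fully open) to 1 (shut), so that 0 is half open. A call has 1 to 20 rows; each row is the pose to reach, as a shift and turn from the pose commanded when the call began, along the tool's axes at that moment, turning the shorter way round; what a row does not reach only later rows make up. A row lasts 1/10 s, in which the tool goes at most 50 mm and 8.59 degrees, less where a joint would pass 70% of its speed; a pose out of reach is approached as far as the arm can. A call with a number of a shift or a turn outside -1 to 1 is refused whole. A call with a gripper value outside its range is refused whole. The fingers move at their own pace and stop on an object; "force" is the grip in N (left out, the last holds). Time passes only in rows, so rows that repeat a pose let the fingers close. It gives the time, the measured TCP pose, the force, the opening and the grip force at its end, in the units of the state.
- env.sense(): the state, without advancing time (a new reading comes with each control period).
- env.read_camera(name): name is "scene" or "top"; returns a dict with "pixels" (420x560x3 uint8, red, green, blue), "mtx" (3x3 intrinsics, pixels), "extrinsics" (4x4, takes a point from world to camera coordinates). Camera axes: x right, y down, z forward; pixel columns grow to the right and rows downward; lengths in m; the calibration is good to about 2 mm. A picture is of the moment at which its call begins. There is no depth.
- env.close_job(): hands the job in; it is judged then, once.
The state is a dict: "clock": time; "joints": joint angles; "joint_velocities": joint speeds; "joint_efforts": joint torques, N m; "eef_pos": TCP position; "tool_rot": TCP orientation; "force": force on the tool from outside, world axes, zero at the start; "ft_torque": the same for the moment, N m; "width": finger opening in m; "grasp_force": force on a finger pad.
Only numpy, scipy, OpenCV 4.12 (cv2) and the standard library are available. Lean on these libraries where they do the work, as an engineer would, in place of code of your own. Each camera call takes 0.05 s, during which the arm holds its last target. There are 200 camera calls.

## Working session

There is one attempt and no reset: what is moved stays moved. The work goes in short steps, Python scripts to look and compute and a tool call to move; the robot and the scene stay as the last step left them, time stands still between calls to the robot, and variables do not carry over. Pictures are saved under pics/ and viewed, at most 14 in all, crops included, and the job is handed in when it is done.

Besides the shell and the picture viewer there is one more tool, called after ">>>" by a JSON object that holds its "api" and its "payload". servo_tool: Moves the arm, as the interface text tells. Its arguments: {"type":"object","properties":{"steps":{"type":"array","items":{"type":"array","items":{"type":"array","items":{"type":"number"}}}},"force":{"type":"number"}},"required":["steps"]}

```bash
ls; mkdir -p pics; python3 - <<'E'
from workcell import env
import cv2,numpy as np
np.set_printoptions(precision=4,suppress=True)
for n in ("top","scene"):
    r=env.read_camera(n); cv2.imwrite(f"pics/{n}0.png",r["pixels"][:,:,::-1]); print(n,r["mtx"],r["extrinsics"])
s=env.sense(); print(s)
E
```

```text
pics
top [[476.1088   0.     274.1562]
 [  0.     476.1088 202.7779]
 [  0.       0.       1.    ]] [[ 0.0015 -0.9996 -0.0277  0.0017]
 [-0.9993 -0.0005 -0.037   0.5733]
 [ 0.037   0.0277 -0.9989  1.0539]
 [ 0.      0.      0.      1.    ]]
scene [[541.2831   0.     277.8959]
 [  0.     541.2831 216.2673]
 [  0.       0.       1.    ]] [[-0.2653  0.9641  0.0103  0.163 ]
 [ 0.7594  0.2155 -0.6139 -0.4311]
 [-0.5941 -0.1551 -0.7893  1.6302]
 [ 0.      0.      0.      1.    ]]
{'clock': 0.1, 'joints': array([-1.4655,  0.2074,  1.5428,  0.    ,  1.3935, -0.1505]), 'joint_velocities': array([ 0.0009, -0.0011, -0.0036, -0.0016, -0.0014, -0.0012]), 'joint_efforts': array([ -0.0004, -38.409 , -29.2549,  -0.0002,   0.0049,  -0.    ]), 'eef_pos': array([ 0.1454, -0.5556,  0.2302]), 'tool_rot': array([-3.1138, -0.4004, -0.0001]), 'force': array([ 0.5064,  0.2992, -0.7987]), 'ft_torque': array([-0.0264,  0.0185,  0.0235]), 'grasp_force': 0.0, 'width': 0.08565656677525126}
```

View pics/top0.png

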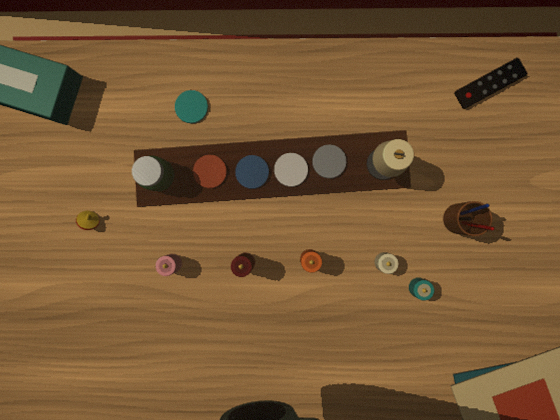

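View pics/scene0.png

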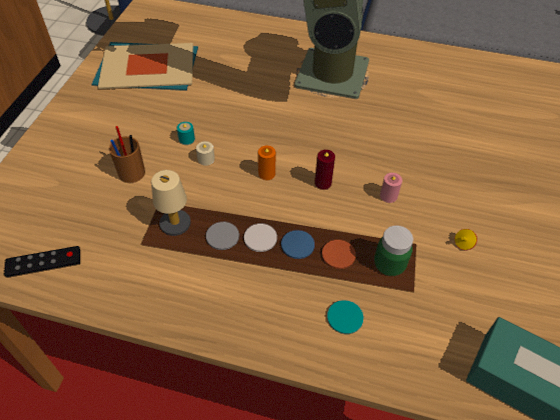

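Top view: lamp at (395,158) on the right, jar at (148,171) on the left. Coasters: grey (329,161), white (291,169), blue (252,171), terracotta (210,171). Candles: pink (166,265), burgundy (242,265), orange (311,261), ivory (388,263).
Look-alikes: the turquoise candle (424,289) against ivory (388,263), and the turquoise disc (191,106) against terracotta (210,171). Neither turquoise thing is to be touched.

```bash
cat > h.py <<'E'
from workcell import env
import cv2,numpy as np
np.set_printoptions(precision=4,suppress=True)
def cast(r,uv,z):
    R,t=r["extrinsics"][:3,:3],r["extrinsics"][:3,3]
    d=R.T@np.linalg.inv(r["mtx"])@[uv[0],uv[1],1.]; c=-R.T@t
    return (c+d*(z-c[2])/d[2])[:2]
def blob(img,seed,tol=45,rad=30):
    "blob near seed whose colour chroma/brightness is like the seed's, by Lab distance"
    lab=cv2.cvtColor(img,cv2.COLOR_RGB2LAB).astype(float)
    u,v=seed; ref=np.median(lab[v-2:v+3,u-2:u+3].reshape(-1,3),0)
    w=np.array([.35,1,1]); m=(np.linalg.norm((lab-ref)*w,axis=2)<tol).astype(np.uint8)
    k=np.zeros_like(m); cv2.circle(k,seed,rad,1,-1); m&=k
    m=cv2.morphologyEx(m,cv2.MORPH_OPEN,np.ones((3,3)))
    c=max(cv2.findContours(m,cv2.RETR_EXTERNAL,cv2.CHAIN_APPROX_NONE)[0],key=cv2.contourArea)
    c=cv2.convexHull(c); M=cv2.moments(c); return (M["m10"]/M["m00"],M["m01"]/M["m00"]),cv2.boundingRect(c),c
E
python3 - <<'E'
from h import *
S={"burg":((242,268),(325,172),.05,14),"orange":((313,268),(267,168),.041,14),"pink":((168,270),(391,192),.032,14),"ivory":((388,270),(206,157),.023,12),
"grey":((329,161),(222,236),.012,14),"white":((291,169),(260,237),.012,18),"blue":((252,171),(298,244),.012,16),"terra":((210,171),(339,254),.012,16)}
T,C=env.read_camera("top"),env.read_camera("scene")
vis=T["pixels"].copy(); vs=C["pixels"].copy()
for n,(a,b,z,tol) in S.items():
    p,bb,c=blob(T["pixels"],a,tol); q,b2,c2=blob(C["pixels"],b,tol)
    cv2.drawContours(vis,[c],-1,(255,255,0),1); cv2.drawContours(vs,[c2],-1,(255,255,0),1)
    print(n,np.array(p),bb[2:],cast(T,p,z),"|",b2[2:],cast(C,q,z))
for n,uv,z in (("lampfoot",(385,163),.01),("jarcap",(148,171),.106),("lampTop",(399,155),.167)): print(n,cast(T,uv,z))
o=np.vstack([cv2.resize(vis[130:290,130:440],(620,320)),cv2.resize(vs[130:290,150:460],(620,320))])
cv2.imwrite("pics/c1.png",cv2.resize(o,(580,600))[:,:,::-1])
E
```

```text
burg [251.3991 266.1016] (41, 26) [0.4358 0.0498] | (18, 37) [0.4398 0.0687]
orange [310.9003 261.5042] (21, 20) [ 0.4454 -0.0781] | (13, 24) [ 0.4617 -0.0655]
pink [165.173  265.4898] (20, 20) [0.4347 0.2407] | (20, 19) [0.4529 0.2327]
ivory [387.5745 263.2663] (20, 20) [ 0.4407 -0.2462] | (13, 15) [ 0.4561 -0.2286]
grey [328.7869 160.7842] (34, 33) [ 0.6671 -0.1197] | (33, 27) [ 0.6677 -0.1178]
white [290.5033 168.9871] (34, 33) [ 0.6489 -0.0342] | (33, 27) [ 0.649  -0.0326]
blue [251.505  171.3188] (34, 34) [0.6438 0.0532] | (34, 29) [0.6444 0.0548]
terra [209.511  170.6102] (33, 33) [0.6455 0.1477] | (33, 28) [0.6456 0.1486]
lampfoot [ 0.6622 -0.2448]
jarcap [0.635  0.2592]
lampTop [ 0.6585 -0.2393]
```

View pics/c1.png

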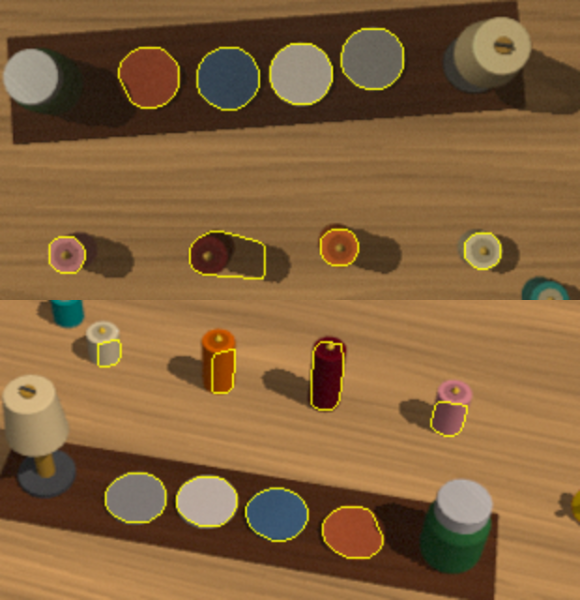

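The outlines on all four coasters are clean. The candle masks are partial, so I'll use the flame tips instead (clear in both crops), cast at their known height, as the second measurement.

```bash
python3 - <<'E'
from h import *
T,C=env.read_camera("top"),env.read_camera("scene")
for n,a,b,h in (("burg",(240.6,266),(326.9,154),.1),("orange",(311.7,261.7),(267,149.7),.082),("pink",(165.3,266),(393.7,177.5),.064),("ivory",(388.7,263.9),(204.5,145.5),.046)):
    print(n,cast(T,a,h+.005),cast(C,b,h+.005))
print("orange blob@top",cast(T,(310.9,261.5),.082),"pink",cast(T,(165.2,265.5),.064),"ivory",cast(T,(387.6,263.3),.046))
E
```

```text
burg [0.4412 0.0677] [0.4394 0.0705]
orange [ 0.4489 -0.0774] [ 0.4474 -0.0742]
pink [0.4371 0.2309] [0.4363 0.2343]
ivory [ 0.4418 -0.2427] [ 0.4421 -0.2399]
orange blob@top [ 0.4489 -0.076 ] pink [0.4377 0.2324] ivory [ 0.4426 -0.2415]
```

Candles, with both views agreeing within 3 mm: burgundy (.440,.069), orange (.448,-.076), pink (.437,.2325), ivory (.442,-.2415). Lamp side to jar side, the placing is burgundy→grey, orange→white, pink→blue, ivory→terracotta. First I'll square the tool.

>>> {"api": "servo_tool", "payload": {"steps": [[[0.976, -0.572, 0, 0, 0, 0.0814, -1], [0.976, -0.572, 0, 0, 0, 0.0814, -1], [0.976, -0.572, 0, 0, 0, 0.0814, -1], [0.976, -0.572, 0, 0, 0, 0.0814, -1], [0.976, -0.572, 0, 0, 0, 0.0814, -1], [0.976, -0.572, 0, 0, 0, 0.0814, -1], [0.976, -0.572, 0, 0, 0, 0.0814, -1], [0.976, -0.572, 0, 0, 0, 0.0814, -1]]], "force": 35}}

```text
clock: 1.1
eef_pos: [0.3456, -0.3559, 0.2314]
tool_rot: [3.141, 0.003, -0.001]
force: [0.2, -0.1, 0.5]
width: 0.085
grasp_force: 0.0
```

>>> {"api": "servo_tool", "payload": {"steps": [[[0.38, -1.0, 0, 0, 0, 0, -1], [0.38, -1.0, 0, 0, 0, 0, -1], [0.38, -1.0, 0, 0, 0, 0, -1], [0.38, -1.0, 0, 0, 0, 0, -1], [0.38, -1.0, 0, 0, 0, 0, -1], [0.38, -1.0, 0, 0, 0, 0, -1]]]}}

```text
clock: 1.7
eef_pos: [0.4409, -0.1042, 0.2315]
tool_rot: [-3.141, -0.003, -0.001]
force: [0.1, -0.7, 0.1]
width: 0.0854
grasp_force: 0.0
```

>>> {"api": "servo_tool", "payload": {"steps": [[[0, -0.7, 0, 0, 0, 0, -1], [0, -0.7, 0, 0, 0, 0, -1], [0, -0.7, 0, 0, 0, 0, -1], [0, -0.7, 0, 0, 0, 0, -1], [0, -0.7, 0, 0, 0, 0, -1], [0, -0.7, 0.2, 0, 0, 0, -1]]]}}

```text
clock: 2.3
eef_pos: [0.4476, 0.0675, 0.1878]
tool_rot: [3.14, 0.0, 0.028]
force: [2.5, -0.7, -0.4]
width: 0.0859
grasp_force: 0.0
```

>>> {"api": "servo_tool", "payload": {"steps": [[[0, 0, 0, 0, 0, 0, -1], [0, 0, 0.1, 0, 0, 0, -1], [0, 0, 0.25, 0, 0, 0, -1], [0, 0, 0.4, 0, 0, 0, -1], [0, 0, 0.546, 0, 0, 0, -1], [0, 0, 0.546, 0, 0, 0, -1], [0, 0, 0.546, 0, 0, 0, 1], [0, 0, 0.546, 0, 0, 0, 1], [0, 0, 0.546, 0, 0, 0, 1], [0, 0, 0.546, 0, 0, 0, 1], [0, 0, 0.546, 0, 0, 0, 1], [0, 0, 0.546, 0, 0, 0, 1]]]}}

```text
clock: 3.5
eef_pos: [0.4429, 0.0684, 0.0474]
tool_rot: [3.141, 0.001, 0.009]
force: [-0.3, -1.9, 6.6]
width: 0.0434
grasp_force: 34.6
```

>>> {"api": "servo_tool", "payload": {"steps": [[[0, 0, -0.1, 0, 0, 0, 1], [0, 0, -0.25, 0, 0, 0, 1], [0, 0, -0.4, 0, 0, 0, 1], [0.1, 0.083, -0.4, 0, 0, 0, 1], [0.25, 0.207, -0.4, 0, 0, 0, 1], [0.4, 0.331, -0.4, 0, 0, 0, 1], [0.55, 0.455, -0.4, 0, 0, 0, 1], [0.7, 0.579, -0.4, 0, 0, 0, 1], [0.82, 0.678, -0.4, 0, 0, 0, 1], [0.88, 0.728, -0.4, 0, 0, 0, 1], [0.906, 0.75, -0.4, 0, 0, 0, 1], [0.906, 0.75, -0.4, 0, 0, 0, 1], [0.906, 0.75, -0.4, 0, 0, 0, 1]]]}}

```text
clock: 4.8
eef_pos: [0.6659, -0.1176, 0.1447]
tool_rot: [-3.141, -0.001, 0.002]
force: [-0.2, 0.0, -1.6]
width: 0.0437
grasp_force: 35.8
```

```bash
python3 - <<'E'
from h import *
for n in ("top","scene"):
    r=env.read_camera(n); cv2.imwrite(f"pics/{n}1.png",r["pixels"][:,:,::-1])
s=env.sense(); print(s["eef_pos"],s["tool_rot"],s["width"],s["joints"])
a,b=cv2.imread("pics/top1.png")[60:260,200:440],cv2.imread("pics/scene1.png")[100:300,130:370]
cv2.imwrite("pics/c2.png",cv2.resize(np.hstack([a,b]),(800,333)))
E
```

```text
[ 0.6658 -0.1174  0.1448] [-3.141  -0.0019  0.0016] 0.043183555915086255 [-0.3025  0.4902  1.3492  0.0002  1.3034  1.2671]
```

View pics/c2.png

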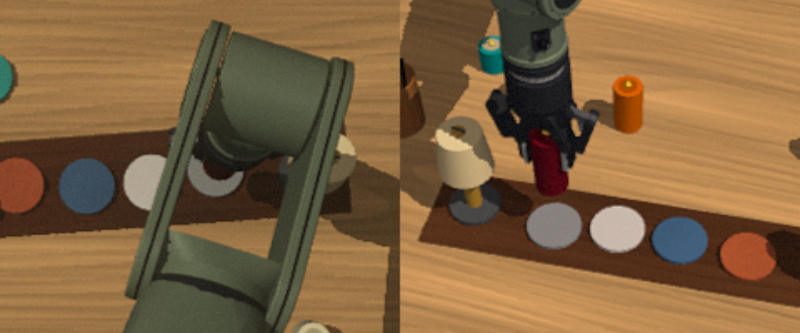

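The candle hangs upright in the fingers above the grey coaster. I'll check its base edge by ray.

```bash
python3 - <<'E'
from h import *
r=env.read_camera("scene"); p,bb,c=blob(r["pixels"],(221,202),22,22)
print(p,bb); x,y,w,h=bb
d=cv2.cvtColor(r["pixels"],cv2.COLOR_RGB2LAB)[:,:,1]
print([(v,int(d[v,221])) for v in range(205,224)],[int(k) for k in d[205,205:240]])
R,t=r["extrinsics"][:3,:3],r["extrinsics"][:3,3]
for cx in (.663,.666,.669):   # lowest visible rim of the underside
    a=np.linspace(0,6.3,200); P=np.c_[cx+.022*np.cos(a),-.1176+.022*np.sin(a),np.full(200,.0973)]
    q=(P@R.T+t)@r["mtx"].T; q=q[:,:2]/q[:,2:]; print(cx,q.min(0),q.max(0))
E
```

```text
(217.84, 202.84359788359785) (207, 181, 25, 42)
[(205, 158), (206, 160), (207, 158), (208, 160), (209, 156), (210, 161), (211, 156), (212, 160), (213, 157), (214, 160), (215, 158), (216, 160), (217, 155), (218, 142), (219, 143), (220, 142), (221, 137), (222, 132), (223, 129)] [140, 141, 140, 140, 140, 138, 145, 151, 151, 154, 153, 152, 154, 157, 160, 160, 158, 160, 161, 160, 159, 160, 162, 163, 159, 154, 140, 140, 140, 141, 141, 141, 140, 141, 141]
0.663 [210.1795 202.589 ] [230.4618 218.419 ]
0.666 [209.71   203.6052] [230.024 219.483]
0.669 [209.239  204.6244] [229.5847 220.5504]
```

The base sits about 3.5 mm nearer the robot than the TCP, so I'll correct for that while lowering.

>>> {"api": "servo_tool", "payload": {"steps": [[[0.018, 0.006, 0.08, 0, 0, 0, 1], [0.018, 0.006, 0.18, 0, 0, 0, 1], [0.018, 0.006, 0.26, 0, 0, 0, 1], [0.018, 0.006, 0.31, 0, 0, 0, 1], [0.018, 0.006, 0.33, 0, 0, 0, 1], [0.018, 0.006, 0.338, 0, 0, 0, 1], [0.018, 0.006, 0.338, 0, 0, 0, 1], [0.018, 0.006, 0.338, 0, 0, 0, 1]]]}}

```text
clock: 5.75
eef_pos: [0.6722, -0.1204, 0.0613]
tool_rot: [3.141, 0.0, 0.003]
force: [0.7, -0.1, -2.1]
width: 0.0432
grasp_force: 35.7
```

>>> {"api": "servo_tool", "payload": {"steps": [[[-0.004, 0, 0.007, 0, 0, 0, 1], [-0.004, 0, 0.007, 0, 0, 0, 1], [-0.004, 0, 0.007, 0, 0, 0, 1]]]}}

```text
clock: 6.05
eef_pos: [0.6711, -0.1205, 0.0595]
tool_rot: [3.141, -0.0, 0.003]
force: [0.4, -0.4, 0.9]
width: 0.0433
grasp_force: 35.8
```

>>> {"api": "servo_tool", "payload": {"steps": [[[0, 0, 0, 0, 0, 0, -0.5], [0, 0, 0, 0, 0, 0, -0.5], [0, 0, 0, 0, 0, 0, -0.5], [0, 0, 0, 0, 0, 0, -0.5], [0, 0, -0.1, 0, 0, 0, -0.5], [0, 0, -0.25, 0, 0, 0, -0.5], [0, 0, -0.4, 0, 0, 0, -0.5], [0, 0, -0.48, 0, 0, 0, -0.5], [-0.1, -0.02, -0.48, 0, 0, 0, -1], [-0.3, -0.06, -0.48, 0, 0, 0, -1], [-0.5, -0.1, -0.48, 0, 0, 0, -1], [-0.7, -0.14, -0.48, 0, 0, 0, -1], [-0.9, -0.178, -0.48, 0, 0, 0, -1], [-0.9, -0.178, -0.48, 0, 0, 0, -1], [-0.9, -0.178, -0.48, 0, 0, 0, -1], [-0.9, -0.178, -0.48, 0, 0, 0, -1]]]}}

```text
clock: 7.65
eef_pos: [0.4472, -0.0764, 0.1797]
tool_rot: [3.14, -0.0, 0.005]
force: [0.8, 0.4, 0.6]
width: 0.0852
grasp_force: 0.0
```

```bash
python3 - <<'E'
from h import *
for n in ("top","scene"):
    r=env.read_camera(n); cv2.imwrite(f"pics/{n}2.png",r["pixels"][:,:,::-1])
s=env.sense(); print(s["eef_pos"],s["tool_rot"],s["width"])
a,b=cv2.imread("pics/top2.png")[100:300,200:440],cv2.imread("pics/scene2.png")[100:300,130:370]
cv2.imwrite("pics/c3.png",cv2.resize(np.hstack([a,b]),(800,333)))
E
```

```text
[ 0.4475 -0.0765  0.1796] [3.1407 0.0001 0.004 ] 0.08575637006458797
```

View pics/c3.png

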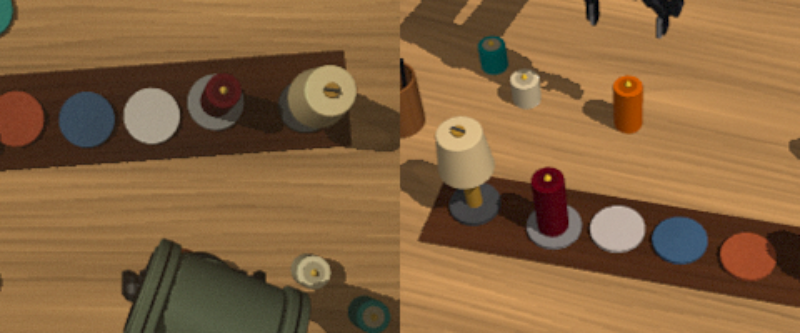

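Burgundy stands on grey, flame at top (333.8,154) and scene (218.2,206.8). I'll descend on orange and check burgundy's position meanwhile.

>>> {"api": "servo_tool", "payload": {"steps": [[[0, 0, 0.15, 0, 0, 0, -1], [0, 0, 0.3, 0, 0, 0, -1], [0, 0, 0.45, 0, 0, 0, -1], [0, 0, 0.55, 0, 0, 0, -1], [0, 0, 0.6, 0, 0, 0, -1], [0, 0, 0.6, 0, 0, 0, -1], [0, 0, 0.6, 0, 0, 0, 1], [0, 0, 0.6, 0, 0, 0, 1], [0, 0, 0.6, 0, 0, 0, 1], [0, 0, 0.6, 0, 0, 0, 1], [0, 0, 0.6, 0, 0, 0, 1], [0, 0, 0.6, 0, 0, 0, 1]]]}}

```text
clock: 8.95
eef_pos: [0.4469, -0.0763, 0.0302]
tool_rot: [3.14, 0.0, 0.005]
force: [-0.0, 0.1, 6.3]
width: 0.043
grasp_force: 35.3
```

```bash
python3 - <<'E'
from h import *
T,C=env.read_camera("top"),env.read_camera("scene")
print(cast(T,(333.8,154),.117),cast(C,(218.2,206.8),.117), "want .667 -.119")
print(env.sense()["eef_pos"])
E
```

```text
[ 0.6676 -0.1206] [ 0.6693 -0.1187] want .667 -.119
[ 0.4469 -0.0763  0.0301]
```

>>> {"api": "servo_tool", "payload": {"steps": [[[0, 0, -0.1, 0, 0, 0, 1], [0, 0, -0.25, 0, 0, 0, 1], [0, 0, -0.4, 0, 0, 0, 1], [0.12, -0.026, -0.4, 0, 0, 0, 1], [0.3, -0.064, -0.4, 0, 0, 0, 1], [0.48, -0.102, -0.4, 0, 0, 0, 1], [0.64, -0.136, -0.4, 0, 0, 0, 1], [0.76, -0.162, -0.4, 0, 0, 0, 1], [0.804, -0.171, -0.4, 0, 0, 0, 1], [0.804, -0.171, -0.4, 0, 0, 0, 1], [0.804, -0.171, -0.3, 0, 0, 0, 1], [0.804, -0.171, -0.2, 0, 0, 0, 1], [0.804, -0.171, -0.12, 0, 0, 0, 1], [0.804, -0.171, -0.07, 0, 0, 0, 1], [0.804, -0.171, -0.055, 0, 0, 0, 1], [0.804, -0.171, -0.055, 0, 0, 0, 1], [0.804, -0.171, -0.055, 0, 0, 0, 1]]]}}

```text
clock: 10.75
eef_pos: [0.6465, -0.0332, 0.043]
tool_rot: [3.141, -0.0, 0.002]
force: [-0.2, 0.6, -0.8]
width: 0.0433
grasp_force: 36.2
```

>>> {"api": "servo_tool", "payload": {"steps": [[[0.006, 0, 0, 0, 0, 0, 1], [0.006, 0, 0.005, 0, 0, 0, 1], [0.006, 0, 0.005, 0, 0, 0, 1], [0.006, 0, 0.005, 0, 0, 0, -0.5], [0.006, 0, 0.005, 0, 0, 0, -0.5], [0.006, 0, 0.005, 0, 0, 0, -0.5], [0.006, 0, 0.005, 0, 0, 0, -0.5], [0, 0, -0.1, 0, 0, 0, -0.5], [0, 0, -0.25, 0, 0, 0, -0.5], [0, 0, -0.4, 0, 0, 0, -0.5], [0, 0, -0.5, 0, 0, 0, -0.5], [-0.13, -0.154, -0.5, 0, 0, 0, -1], [-0.26, -0.308, -0.5, 0, 0, 0, -1], [-0.39, -0.462, -0.5, 0, 0, 0, -1], [-0.52, -0.616, -0.5, 0, 0, 0, -1], [-0.65, -0.77, -0.5, 0, 0, 0, -1], [-0.78, -0.924, -0.5, 0, 0, 0, -1], [-0.838, -1.0, -0.5, 0, 0, 0, -1], [-0.838, -1.0, -0.5, 0, 0, 0, -1], [-0.838, -1.0, -0.5, 0, 0, 0, -1]]]}}

```text
clock: 12.75
eef_pos: [0.4368, 0.2173, 0.1675]
tool_rot: [3.141, 0.003, 0.001]
force: [0.1, 0.4, 0.0]
width: 0.0857
grasp_force: 0.0
```

>>> {"api": "servo_tool", "payload": {"steps": [[[0, -0.061, 0, 0, 0, 0, -1], [0, -0.061, 0.1, 0, 0, 0, -1], [0, -0.061, 0.25, 0, 0, 0, -1], [0, -0.061, 0.4, 0, 0, 0, -1], [0, -0.061, 0.53, 0, 0, 0, -1], [0, -0.061, 0.606, 0, 0, 0, -1], [0, -0.061, 0.606, 0, 0, 0, -1], [0, -0.061, 0.606, 0, 0, 0, 1], [0, -0.061, 0.606, 0, 0, 0, 1], [0, -0.061, 0.606, 0, 0, 0, 1], [0, -0.061, 0.606, 0, 0, 0, 1], [0, -0.061, 0.606, 0, 0, 0, 1], [0, -0.061, 0.606, 0, 0, 0, 1]]]}}

```text
clock: 14.05
eef_pos: [0.4387, 0.2327, 0.0176]
tool_rot: [-3.141, -0.001, -0.006]
force: [0.7, -1.3, 6.1]
width: 0.0432
grasp_force: 35.8
```

```bash
python3 - <<'E'
from h import *
for n in ("top","scene"):
    r=env.read_camera(n); cv2.imwrite(f"pics/{n}3.png",r["pixels"][:,:,::-1])
a,b=cv2.imread("pics/top3.png")[100:300,150:390],cv2.imread("pics/scene3.png")[100:300,180:420]
cv2.imwrite("pics/c4.png",cv2.resize(np.hstack([a,b]),(800,333)))
E
```

```text
(no output)
```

View pics/c4.png

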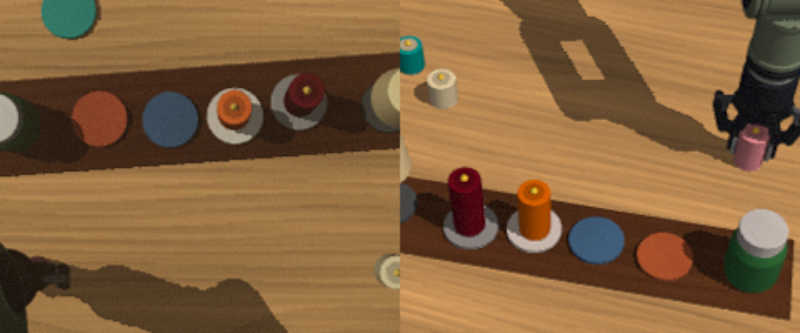

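Orange is upright in the middle of white, flame at top (290,164), and pink is gripped. Next, pink goes to blue.

>>> {"api": "servo_tool", "payload": {"steps": [[[0, 0, -0.1, 0, 0, 0, 1], [0, 0, -0.25, 0, 0, 0, 1], [0, 0, -0.4, 0, 0, 0, 1], [0.1, 0.086, -0.4, 0, 0, 0, 1], [0.23, 0.198, -0.4, 0, 0, 0, 1], [0.36, 0.31, -0.4, 0, 0, 0, 1], [0.5, 0.431, -0.4, 0, 0, 0, 1], [0.64, 0.552, -0.4, 0, 0, 0, 1], [0.76, 0.655, -0.4, 0, 0, 0, 1], [0.828, 0.714, -0.4, 0, 0, 0, 1], [0.828, 0.714, -0.4, 0, 0, 0, 1], [0.828, 0.714, -0.3, 0, 0, 0, 1], [0.828, 0.714, -0.2, 0, 0, 0, 1], [0.828, 0.714, -0.12, 0, 0, 0, 1], [0.828, 0.714, -0.07, 0, 0, 0, 1], [0.828, 0.714, -0.055, 0, 0, 0, 1], [0.828, 0.714, -0.055, 0, 0, 0, 1], [0.828, 0.714, -0.055, 0, 0, 0, 1]]]}}

```text
clock: 15.95
eef_pos: [0.644, 0.0543, 0.0301]
tool_rot: [-3.141, -0.001, -0.002]
force: [-0.1, -0.5, -1.1]
width: 0.0432
grasp_force: 36.0
```

>>> {"api": "servo_tool", "payload": {"steps": [[[0.004, 0, 0, 0, 0, 0, 1], [0.004, 0, 0.004, 0, 0, 0, 1], [0.004, 0, 0.004, 0, 0, 0, 1], [0.004, 0, 0.004, 0, 0, 0, -0.5], [0.004, 0, 0.004, 0, 0, 0, -0.5], [0.004, 0, 0.004, 0, 0, 0, -0.5], [0.004, 0, 0.004, 0, 0, 0, -0.5], [0, 0, -0.1, 0, 0, 0, -0.5], [0, 0, -0.25, 0, 0, 0, -0.5], [0, 0, -0.4, 0, 0, 0, -0.5], [0, 0, -0.5, 0, 0, 0, -0.5], [-0.19, 0, -0.5, 0, 0, 0, -1], [-0.38, 0.03, -0.5, 0, 0, 0, -1], [-0.5, 0.18, -0.5, 0, 0, 0, -1], [-0.6, 0.35, -0.5, 0, 0, 0, -1], [-0.7, 0.52, -0.5, 0, 0, 0, -1], [-0.78, 0.7, -0.5, 0, 0, 0, -1], [-0.808, 0.87, -0.5, 0, 0, 0, -1], [-0.808, 1.0, -0.5, 0, 0, 0, -1], [-0.808, 1.0, -0.5, 0, 0, 0, -1]]]}}

```text
clock: 17.95
eef_pos: [0.4419, -0.2003, 0.1552]
tool_rot: [3.139, -0.008, 0.003]
force: [0.0, -0.3, 1.0]
width: 0.0852
grasp_force: 0.0
```

>>> {"api": "servo_tool", "payload": {"steps": [[[0, 0.18, 0, 0, 0, 0, -0.7], [0, 0.18, 0, 0, 0, 0, -0.7], [0, 0.18, 0, 0, 0, 0, -0.7], [0, 0.18, 0.2, 0, 0, 0, -0.7], [0, 0.18, 0.2, 0, 0, 0, -0.7]]]}}

```text
clock: 18.45
eef_pos: [0.4375, -0.2363, 0.0989]
tool_rot: [-3.133, -0.002, 0.016]
force: [-1.5, 1.5, -0.5]
width: 0.0724
grasp_force: 0.0
```

>>> {"api": "servo_tool", "payload": {"steps": [[[0, 0, 0, 0, 0, 0, -0.7], [0, 0, 0, 0, 0, 0, -0.7]]]}}

```text
clock: 18.65
eef_pos: [0.443, -0.2411, 0.1061]
tool_rot: [3.14, 0.002, 0.003]
force: [0.4, 0.3, 0.9]
width: 0.0724
grasp_force: 0.0
```

>>> {"api": "servo_tool", "payload": {"steps": [[[0, 0, 0.12, 0, 0, 0, -0.7], [0, 0, 0.24, 0, 0, 0, -0.7], [0, 0, 0.32, 0, 0, 0, -0.7], [0, 0, 0.36, 0, 0, 0, -0.7], [0, 0, 0.38, 0, 0, 0, -0.7], [0, 0, 0.38, 0, 0, 0, -0.7], [0, 0, 0.38, 0, 0, 0, 1], [0, 0, 0.38, 0, 0, 0, 1], [0, 0, 0.38, 0, 0, 0, 1], [0, 0, 0.38, 0, 0, 0, 1], [0, 0, 0.38, 0, 0, 0, 1]]]}}

```text
clock: 19.75
eef_pos: [0.443, -0.242, 0.0109]
tool_rot: [3.14, 0.0, 0.003]
force: [-0.3, -0.0, 6.9]
width: 0.0431
grasp_force: 35.8
```

```bash
python3 - <<'E'
from h import *
for n in ("top","scene"):
    r=env.read_camera(n); cv2.imwrite(f"pics/{n}4.png",r["pixels"][:,:,::-1])
a,b=cv2.imread("pics/top4.png")[100:300,200:440],cv2.imread("pics/scene4.png")[100:300,170:410]
cv2.imwrite("pics/c5.png",cv2.resize(np.hstack([a,b]),(800,333)))
E
```

```text
(no output)
```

View pics/c5.png

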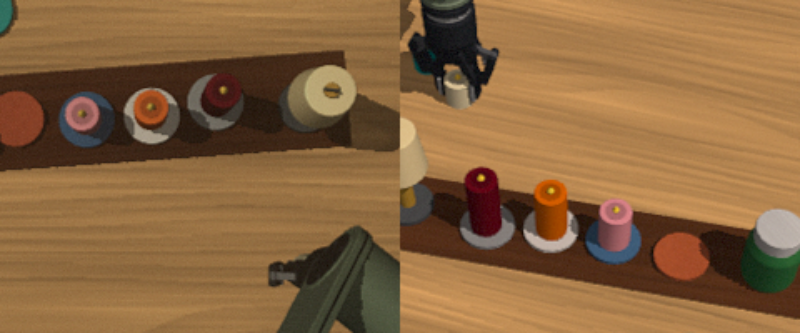

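Pink is centred on blue and upright, and ivory is gripped. I'll carry it clear of the row to terracotta.

>>> {"api": "servo_tool", "payload": {"steps": [[[0, 0, -0.1, 0, 0, 0, 1], [0, 0, -0.25, 0, 0, 0, 1], [0, 0, -0.4, 0, 0, 0, 1], [0, -0.08, -0.42, 0, 0, 0, 1], [0, -0.22, -0.42, 0, 0, 0, 1], [0, -0.38, -0.42, 0, 0, 0, 1], [0, -0.54, -0.42, 0, 0, 0, 1], [0, -0.7, -0.42, 0, 0, 0, 1], [0, -0.84, -0.42, 0, 0, 0, 1], [0, -0.95, -0.42, 0, 0, 0, 1], [0, -1.0, -0.42, 0, 0, 0, 1], [0, -1.0, -0.42, 0, 0, 0, 1], [0, -1.0, -0.42, 0, 0, 0, 1]]]}}

```text
clock: 21.15
eef_pos: [0.442, 0.0081, 0.1146]
tool_rot: [3.141, 0.001, 0.0]
force: [-0.2, -0.2, -1.4]
width: 0.0432
grasp_force: 35.9
```

>>> {"api": "servo_tool", "payload": {"steps": [[[0.05, -0.1, 0, 0, 0, 0, 1], [0.12, -0.25, 0, 0, 0, 0, 1], [0.22, -0.42, 0, 0, 0, 0, 1], [0.36, -0.54, 0, 0, 0, 0, 1], [0.5, -0.56, 0, 0, 0, 0, 1], [0.64, -0.56, 0, 0, 0, 0, 1], [0.76, -0.56, 0, 0, 0, 0, 1], [0.816, -0.56, 0, 0, 0, 0, 1], [0.816, -0.56, 0, 0, 0, 0, 1], [0.816, -0.56, 0.1, 0, 0, 0, 1], [0.816, -0.56, 0.2, 0, 0, 0, 1], [0.816, -0.56, 0.29, 0, 0, 0, 1], [0.816, -0.56, 0.34, 0, 0, 0, 1], [0.816, -0.56, 0.358, 0, 0, 0, 1], [0.816, -0.56, 0.358, 0, 0, 0, 1], [0.816, -0.56, 0.358, 0, 0, 0, 1]]]}}

```text
clock: 22.75
eef_pos: [0.647, 0.1488, 0.0265]
tool_rot: [-3.141, 0.0, -0.004]
force: [1.3, 0.4, -0.6]
width: 0.0429
grasp_force: 36.0
```

>>> {"api": "servo_tool", "payload": {"steps": [[[0, 0, 0.01, 0, 0, 0, 1], [0, 0, 0.014, 0, 0, 0, 1], [0, 0, 0.014, 0, 0, 0, 1], [0, 0, 0.014, 0, 0, 0, 1]]]}}

```text
clock: 23.15
eef_pos: [0.6469, 0.149, 0.023]
tool_rot: [-3.141, -0.0, -0.004]
force: [-1.2, 0.5, 5.1]
width: 0.0432
grasp_force: 36.3
```

>>> {"api": "servo_tool", "payload": {"steps": [[[0, 0, 0, 0, 0, 0, -0.5], [0, 0, 0, 0, 0, 0, -0.5], [0, 0, 0, 0, 0, 0, -0.5], [0, 0, 0, 0, 0, 0, -0.5], [0, 0, -0.1, 0, 0, 0, -0.5], [0, 0, -0.25, 0, 0, 0, -0.5], [0, 0, -0.4, 0, 0, 0, -0.5], [0, 0, -0.55, 0, 0, 0, -0.5], [-0.15, 0, -0.6, 0, 0, 0, -0.5], [-0.35, 0, -0.6, 0, 0, 0, -0.5], [-0.55, 0, -0.6, 0, 0, 0, -0.5], [-0.75, 0, -0.6, 0, 0, 0, -0.5], [-0.95, 0, -0.6, 0, 0, 0, -0.5], [-0.95, 0, -0.6, 0, 0, 0, -0.5], [-0.95, 0, -0.6, 0, 0, 0, -0.5]]]}}

```text
clock: 24.65
eef_pos: [0.407, 0.1488, 0.1713]
tool_rot: [3.142, 0.001, 0.0]
force: [0.9, -0.8, 0.7]
width: 0.0643
grasp_force: 0.0
```

```bash
python3 - <<'E'
from h import *
for n in ("top","scene"):
    r=env.read_camera(n); cv2.imwrite(f"pics/{n}5.png",r["pixels"][:,:,::-1])
a,b=cv2.imread("pics/top5.png")[100:220,130:410],cv2.imread("pics/scene5.png")[160:300,140:420]
cv2.imwrite("pics/c6.png",cv2.resize(np.vstack([a,b]),(640,594)))
E
```

```text
(no output)
```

View pics/c6.png

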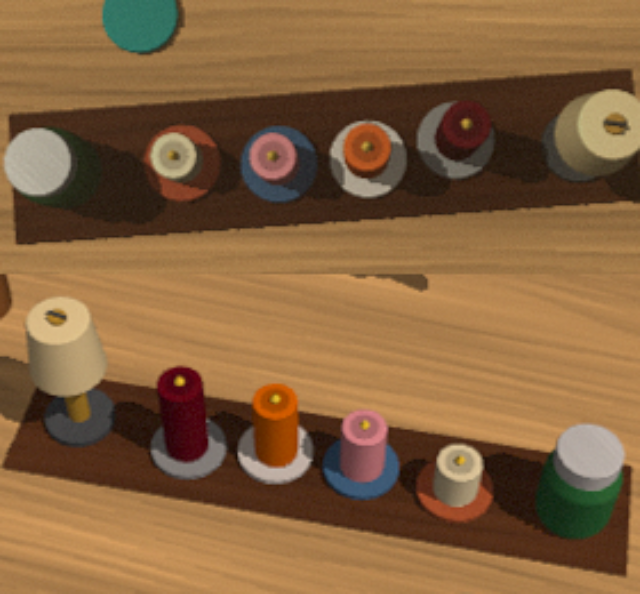

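All four stand upright in the right order; flames in the top crop are at (174,155), (274,156), (367,147) and (466,125). I'll put numbers on the centring, then hand in if it is good.

```bash
python3 - <<'E'
from h import *
T,C=env.read_camera("top"),env.read_camera("scene"); k=2.285; ok=True
for n,a,b,h,g in (("burg",(466,125),(180,382),.1,(.667,-.119)),("orange",(367,147),(276,399),.082,(.649,-.0335)),("pink",(274,156),(365,425),.064,(.644,.054)),("ivory",(174,155),(460,460),.046,(.6455,.148))):
    p=cast(T,(130+a[0]/k,100+a[1]/k),h+.017)-g; q=cast(C,(140+b[0]/k,160+(b[1]-274)/k),h+.017)-g
    print(n,p*1e3,q*1e3); ok&=bool(np.linalg.norm((p+q)/2)<.006)
print(ok, env.close_job() if ok else "")
E
```

```text
burg [-0.7835 -1.8866] [3.1952 1.9145]
orange [ 0.0431 -0.3573] [2.6034 4.3245]
pink [-0.9712 -2.7001] [1.1555 2.7256]
ivory [ 0.5881 -1.4452] [2.0202 2.896 ]
the job is handed in; nothing more can be done
True None
```

Done and handed in: from the lamp to the jar, burgundy, orange, pink and ivory stand upright on their own coasters, each within about 3 mm of the middle (two-view average), with nothing knocked over and the lamp and jar untouched.

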